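# Seat a turned top in the burnishing cup

### The job

Take the wooden top out of the tall sizing ring, set it point down in the tapered cup of the burnishing block, and press it down until both arms of the spring clip have snapped over its shoulder and it sits fully home, upright and centred. The cup's height is set differently each time, so feel for the seat, and push no harder than about 15 N, as cedar bruises. Then let go, and leave everything else where it stands.

Things in the scene. Friction and masses are not known exactly. Their poses are not given: they have to be found in the camera images.
- top: Plain turned cedar top, 94 mm tall, about 55 g, starting point down in the tall sizing ring. Origin at its steel point, z up its axis. Cone of 25 degrees half angle widening to a belly 54 mm across at 54 mm; shoulder sloping in from 56 to 70 mm; straight crown 18 mm across from 71 to 94 mm, the part to grip; keep fingertips above the shoulder.
- ring: Boxwood sizing ring the top stands in: loose collar 60 mm across, 42 mm tall, with a tapered bore; origin under its centre. The belly sits above it. It must stay put.
- block: Burnishing block: fixed hardwood block 120 x 90 x 45 mm (x, y, z), origin under its centre. On its vertical axis a boxwood cup (60 mm across, bore of 25 degrees half angle) on a threaded stem. The cup and clip may be set anywhere in a 36 mm range, not reported: the point of a top fully home lies 61 to 97 mm above this origin, the cup's rim 44 mm above that point, the clip's noses 62 mm.
- clip_a (a joint): Spring clip arm on the block's +y side of the cup: a bent steel strip with a curled nose facing in. Angle in rad: 0 at rest (noses 24 mm apart), about 0.17 to 0.21 when the top's belly passes, back to about 0.12 to 0.13 when the top is home and the nose lies on its shoulder. The two arms resist with some 1 to 6 N in all (a hard spot may be felt on the way), then pull the top down by up to 12 N.
- clip_b (a joint): The same arm on the block's -y side of the cup, same angles.
- burnisher: Bystander: steel burnisher with wooden handle, 213 mm long, 20 mm thick, lying along its x; origin under its ferrule.
- orange_a: Bystander: finished lacquered top, same size as the plain one, standing point down in a low rack; origin at its point.
- orange_b: Bystander: second finished lacquered top in the same rack; origin at its point.
- clay_cup: Bystander: clay cup 80 mm across, 85 mm tall; origin under its centre.
- small_ring: Bystander: small low boxwood ring, 48 mm across, 22 mm tall, empty; origin under its centre.
- sanding_block: Bystander: cork sanding block 100 x 60 x 30 mm; origin under its centre.
- wax_tin: Bystander: flat round metal wax tin, 75 mm across, 29 mm tall; origin under its centre.
Things that resemble listed ones, but are neither listed nor needed, are in the scene too. What is shaped like the block but purple is not meant.

How it is judged:
On the way, in this order (a step that is already met when the one before it is completed fails the run):
1. the top is lifted clear of the sizing ring (z of top in the frame of ring above 0.035 m), for 0.1 s.
2. the robot presses the top down between the clip arms, which open (value of joint each of clip_a, clip_b above 0.14 rad and contact force between any of the fingers, the arm and top above 0.5 N), for 0.04 s.
At the end, for the whole second after the job is handed in: the top is home in the cup: point within 3 mm of the cup's axis and 57 to 99 mm above the block's underside (by the cup's setting), upright within 0.05 rad, still, both clip arms on its shoulder (each joint 0.085 to 0.165 rad) and pinning it into the cup (contact forces sum over 13 N) (value of joint clip_a between 0.085 and 0.165 rad and value of joint clip_b between 0.085 and 0.165 rad and z of top in the frame of block between 0.057 and 0.099 m and horizontal distance between top and block below 0.003 m and angle between top's own z axis and vertical below 0.05 rad and linear speed of top below 0.01 m/s and contact force between top and block above 13 N); the robot touches nothing.
It fails at once if the top is driven into the cup too hard: the contact forces of cup and clip on it add up to over 100 N (some 35 N at rest when home; a push of 20 N stays below) (contact force between top and block above 100 N).
It fails at once if the sizing ring is moved over 30 mm or one of the other things over 20 mm (distance of ring from where it was at the start of the episode above 0.03 m or distance of any of burnisher, orange_a, orange_b, clay_cup, small_ring, sanding_block, wax_tin from where it was at the start of the episode above 0.02 m).
It also fails if it takes over 51 s, if anything falls off the work surface, if the arm or the gripper's body presses on something with over 40 N, if the wrist force passes 120 N, or if a joint passes its speed limit or range.

### The arm

A 6-joint arm with a two-finger parallel gripper is mounted at the origin on the work surface. World frame = base frame: x ahead of the robot, y to its left, z up, the work surface at z = 0. Lengths are in m, angles in rad, forces in N, time in s.
With the tool pointing down it reaches from about 0.15 to 0.775 m from the base axis. Payload 6.1 kg.
Tool frame: the origin (TCP) lies at the very end of the fingers, on their centre line; the grasp point (between the pads) lies 19 mm behind it; z points along the fingers, y is the direction in which the jaws open and shut (so a half turn about z gives the same grasp; the last joint's range is limited). The gripper opens to 85 mm and grips with 20 to 120 N. Pads are 22 mm wide; open, the fingers measure 114 mm over their backs; the gripper's body (76 mm by 85 mm) begins 54 mm behind the grasp point. The pads swing forward as they close: fully open they stand 13 mm farther back than shut.
Start: joints at [-1.288, 0.126, -0.04, 1.405, 0, 1.571], TCP at [0.146, -0.504, 0.231] pointing down, gripper open.
Joint ranges: [-2.72, 2.72], [-0.95, 1.95], [-1.27, 1.35], [-1.78, 2.02], [-1.46, 1.47], [-3.14, 3.14]. Speed limits (rad/s): [2.39, 2.39, 3.01, 3.14, 3.14, 3.14].

### API

Orientations are given as [roll, pitch, yaw] about the fixed x, y, z axes, in that order (R = Rz(yaw) Ry(pitch) Rx(roll)).
In Python, from cell import r gives the robot as it stands.
- The arm moves only by the tool drive_tool, never from a script. Its argument "plan" is a list of rows, each an object of numbers: "dx", "dy", "dz": the shift along the tool's x, y, z in cm; "twist": the turn about the tool's z in degrees. A call has 1 to 10 rows; each row shifts and turns the commanded pose from where the row before left it, along the tool's axes as they then stand; what a row does not reach is not made up. A row lasts 1/10 s, in which the tool goes at most 50 mm and 8.59 degrees, less where a joint would pass 70% of its speed; a pose out of reach is approached as far as the arm can. A call is refused whole if a number of a shift passes 5 or a number of a turn 8.59, either way. A call with a gripper value outside its range is refused whole. "claw" is the closure, from 0 (fully open) to 1 (shut), set as the call begins (left out, the last holds). The fingers move at their own pace and stop on an object; "newtons" is the grip in N (left out, the last holds). Time passes only in rows, so rows that do not move let the fingers close. It gives the time, the measured TCP pose, the force and the opening at its end, in the units of the state.
- r.get_state(): the state, without advancing time (a new reading comes with each control period).
- r.camera(name): name is "side" or "top" or "wrist"; returns a dict with "color" (384x512x3 uint8, red, green, blue), "mtx" (3x3 intrinsics, pixels), "R" (3x3) and "t" (3): a world point X has camera coordinates R X + t. Camera axes: x right, y down, z forward; pixel columns grow to the right and rows downward; lengths in m; the calibration is good to about 2 mm. The wrist camera is an equidistant fisheye: a pixel r from the principal point sees the ray r / f radians off the axis. A picture is of the moment at which its call begins. There is no depth.
- r.hand_in(): hands the job in, once; it reports no verdict.
The state is a dict: "time": time; "q": joint angles; "qd": joint speeds; "joint_efforts": joint torques, N m; "tool_pos": TCP position; "orientation": TCP orientation; "ft_force": force on the tool from outside, world axes, zero at the start; "torque": the same for the moment, N m; "opening": opening from 0.0 (shut) to 1.0 (fully open).
Only numpy, scipy, OpenCV 4.12 (cv2) and the standard library are available. Lean on these libraries where they do the work, as an engineer would, in place of code of your own. Each camera call takes 0.05 s, during which the arm holds its last target.

## Working session

There is one attempt and no reset: what is moved stays moved. The work goes in short steps, Python scripts to look and compute and a tool call to move; the robot and the scene stay as the last step left them, time stands still between calls to the robot, and variables do not carry over. Pictures are saved under pics/ and viewed, and the job is handed in when it is done.

Besides the shell and the picture viewer there is one more tool, called after "Emit:" as a command line: name --argument value ..., lists and objects as JSON in quotes. drive_tool: Moves the arm, as the interface text tells. Its arguments: {"type":"object","properties":{"plan":{"type":"array","items":{"type":"object","properties":{"dx":{"type":"number"},"dy":{"type":"number"},"dz":{"type":"number"},"twist":{"type":"number"}}}},"claw":{"type":"number"},"newtons":{"type":"number"}},"required":["plan"]}

```bash
ls; mkdir -p pics; cat > h.py <<'E'
import numpy as np, cv2, json
from cell import r
def snap(n,f):
    c=r.camera(n); cv2.imwrite(f'pics/{f}.png',cv2.cvtColor(c['color'],cv2.COLOR_RGB2BGR))
    np.savez(f'pics/{f}.npz',**c); return c
def proj(c,X):
    p=c['R']@np.array(X)+c['t']; p=c['mtx']@p; return p[:2]/p[2]
def ray(c,u,v):
    d=np.linalg.inv(c['mtx'])@[u,v,1]; R=c['R'];o=-R.T@c['t'];d=R.T@d; return o,d/np.linalg.norm(d)
def onz(c,u,v,z):
    o,d=ray(c,u,v); return o+d*(z-o[2])/d[2]
E
python3 - <<'E'
from h import *
for n in('side','top','wrist'):
    c=snap(n,n+'0'); print(n,c['mtx'].tolist(),(-c['R'].T@c['t']).round(3),c['R'].round(3).tolist())
print(r.get_state())
E
```

```text
pics
side [[348.63877006137386, 0.0, 253.184952253224], [0.0, 348.63877006137386, 185.83662897203504], [0.0, 0.0, 1.0]] [ 0.35  -0.519  0.737] [[0.964, -0.264, 0.019], [-0.191, -0.743, -0.641], [0.183, 0.615, -0.767]]
top [[450.2819285382865, 0.0, 253.80886911830828], [0.0, 450.2819285382865, 191.23346970740826], [0.0, 0.0, 1.0]] [0.383 0.043 1.36 ] [[0.02, -1.0, 0.015], [-0.992, -0.022, -0.128], [0.128, -0.012, -0.992]]
wrist [[297.3186396354542, 0.0, 254.33172010500178], [0.0, 297.3186396354542, 190.81897201359078], [0.0, 0.0, 1.0]] [ 0.212 -0.484  0.374] [[0.279, -0.96, -0.002], [-0.925, -0.27, 0.269], [-0.259, -0.073, -0.963]]
{'time': 0.15, 'q': array([-1.28802570e+00,  1.26252544e-01, -4.03392494e-02,  1.40541412e+00,
        1.56860129e-05,  1.57084691e+00]), 'qd': array([ 0.00116872, -0.00289559,  0.003214  , -0.00084415,  0.00270527,
       -0.00028251]), 'joint_efforts': array([-7.00487271e-04, -4.36275673e+01,  3.53148365e+01,  1.35023327e-02,
       -6.98466965e-05, -2.09846758e-05]), 'tool_pos': array([ 0.14640278, -0.50385373,  0.23071837]), 'orientation': array([-3.14038307e+00, -1.56248181e-05,  2.82720024e-01]), 'ft_force': array([-0.71599072,  0.10996103,  0.50636326]), 'torque': array([-0.02033888, -0.03615511, -0.02030435]), 'opening': 1.003873727868039}
```

View pics/side0.png

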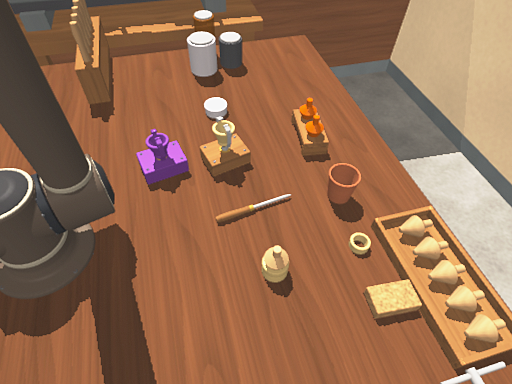

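View pics/top0.png

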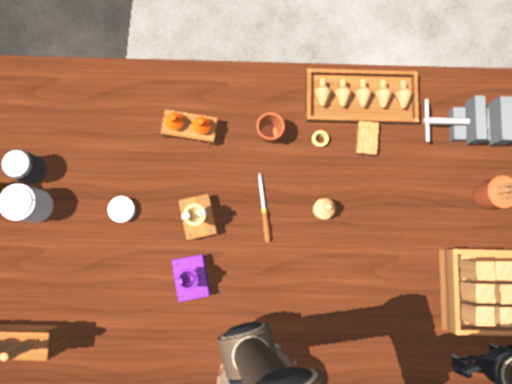

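View pics/wrist0.png

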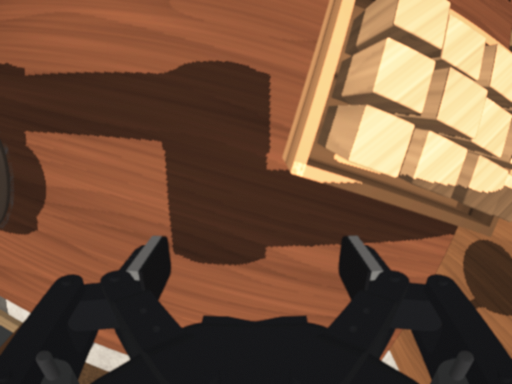

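The plain top in its ring shows at about (324,209) in the top view and (276,262) in the side view. The real block is at (198,215) and (225,148), and the purple decoy is beside it. I'll zoom in on the crops next.

```bash
python3 - <<'E'
import cv2,numpy as np
t=cv2.imread('pics/top0.png');s=cv2.imread('pics/side0.png')
def z(i,x,y,w,h,k):return cv2.resize(i[y:y+h,x:x+w],None,fx=k,fy=k,interpolation=cv2.INTER_CUBIC)
a=np.hstack([z(t,172,185,50,60,6),z(t,300,180,50,60,6)])
b=np.hstack([z(s,195,110,60,70,5),z(s,250,235,60,70,5)])
cv2.imwrite('pics/zt.png',a);cv2.imwrite('pics/zs.png',b)
E
```

```text
(no output)
```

View pics/zt.png

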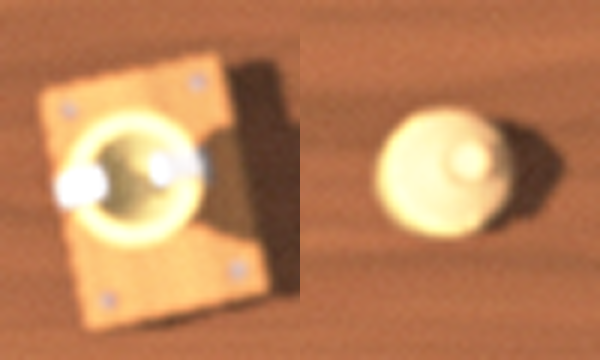

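View pics/zs.png

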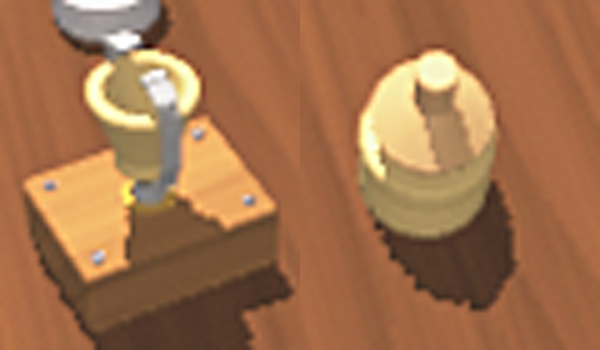

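```bash
cat >> h.py <<'E'
def tri(rs):
    A=0;b=0
    for o,d in rs:
        P=np.eye(3)-np.outer(d,d);A=A+P;b=b+P@o
    X=np.linalg.solve(A,b); return X,[np.linalg.norm((np.eye(3)-np.outer(d,d))@(X-o)) for o,d in rs]
E
python3 - <<'E'
from h import *
T=dict(np.load('pics/top0.npz'));S=dict(np.load('pics/side0.npz'))
print('crown',tri([ray(T,328.3,206.3),ray(S,277.2,248.8)]))
print('cup rim',tri([ray(T,194.2,214.7),ray(S,223.6,128)]))
# block top screws: top view & side view
for nm,c,pts in(('top',T,[(172+69/6,185+109/6),(172+198/6,185+81/6),(172+239/6,185+270/6),(172+109/6,185+301/6)]),('side',S,[(195+49/5,110+186/5),(195+198/5,110+133/5),(195+249/5,110+201/5),(195+98/5,110+257/5)])):
    P=np.array([onz(c,*p,.045) for p in pts]);print(nm,P.round(4).tolist(),P.mean(0))
for nm,c,pts in(('topc',T,[(172+40/6,185+92/6),(172+219/6,185+54/6),(172+272/6,185+292/6),(172+88/6,185+330/6)]),('sidec',S,[(195+25/5,110+186/5),(195+203/5,110+115/5),(195+277/5,110+210/5),(195+90/5,110+280/5)])):
    P=np.array([onz(c,*p,.045) for p in pts]);print(nm,P.round(4).tolist(),P.mean(0),[np.linalg.norm(P[i]-P[i-1]) for i in range(4)])
E
```

```text
crown (array([ 0.50725002, -0.18325631,  0.09698275]), [np.float64(0.0010673134681733036), np.float64(0.001067313468173637)])
cup rim (array([0.47448688, 0.19080723, 0.11883169]), [np.float64(0.0003866822594230122), np.float64(0.00038668225942302615)])
top [[0.5135, 0.2321, 0.045], [0.5286, 0.1697, 0.045], [0.4369, 0.1467, 0.045], [0.4206, 0.209, 0.045]] [0.47488094 0.18938113 0.045     ]
side [[0.4198, 0.2079, 0.045], [0.5121, 0.2305, 0.045], [0.5269, 0.1683, 0.045], [0.4358, 0.1462, 0.045]] [0.47363692 0.18821407 0.045     ]
topc [[0.5215, 0.2465, 0.045], [0.5421, 0.1599, 0.045], [0.4266, 0.1304, 0.045], [0.4065, 0.2186, 0.045]] [0.47415963 0.18886503 0.045     ] [np.float64(0.11834004902342414), np.float64(0.08905049712941539), np.float64(0.11919270254534128), np.float64(0.09044475189599943)]
sidec [[0.4066, 0.2112, 0.045], [0.5185, 0.2451, 0.045], [0.5404, 0.1574, 0.045], [0.4283, 0.1303, 0.045]] [0.47344985 0.18601167 0.045     ] [np.float64(0.08370279097924517), np.float64(0.11694908295106973), np.float64(0.09039537779662504), np.float64(0.11532630261488507)]
```

The crown is at (0.507, -0.183, 0.097). The cup axis is near (0.4743, 0.189), with its rim at about 0.119 m and block yaw at about 0.244. I want the jaws to open along block x, clear of the clip arms, so I'll test the twist sign first.

Emit:
drive_tool --plan '[{"twist": -8.5}, {"twist": -8.5}, {"twist": -8.5}, {"twist": -8.5}]' --claw 0 --newtons 30

```text
validation failed for argument at $.pl...
```

```bash
python3 -c "
from h import *
s=r.get_state();print(s['q'],s['orientation'],s['ft_force'])"
```

```text
[-1.28802570e+00  1.26252544e-01 -4.03392494e-02  1.40541412e+00
  1.56860129e-05  1.57084691e+00] [-3.14038307e+00 -1.56248181e-05  2.82720024e-01] [-0.71599072  0.10996103  0.50636326]
```

Emit:
drive_tool --plan '[{"dx": 0, "dy": 0, "dz": 0, "twist": -8.5}, {"dx": 0, "dy": 0, "dz": 0, "twist": -8.5}, {"dx": 0, "dy": 0, "dz": 0, "twist": -8.5}, {"dx": 0, "dy": 0, "dz": 0, "twist": -8.5}]' --claw 0 --newtons 30

```text
time: 0.55
tool_pos: [0.1465, -0.5039, 0.231]
orientation: [-3.141, -0.0, 0.882]
ft_force: [-1.1, -0.0, -0.0]
opening: 1.002
```

```bash
python3 -c "
from h import *
s=r.get_state();print(s['q'],s['orientation'],s['ft_force'])"
```

```text
[-1.28797737e+00  1.26054379e-01 -4.00557712e-02  1.40543524e+00
  1.82414795e-05  9.71304490e-01] [-3.14098450e+00 -4.37700065e-04  8.82310653e-01] [-1.12858936 -0.00507072 -0.00457219]
```

Emit:
drive_tool --plan '[{"dx": 0, "dy": 0, "dz": 0, "twist": -8.5}, {"dx": 0, "dy": 0, "dz": 0, "twist": -8.5}, {"dx": 0, "dy": 0, "dz": 0, "twist": -8.5}, {"dx": 0, "dy": 0, "dz": 0, "twist": -8.5}, {"dx": 0, "dy": 0, "dz": 0, "twist": -8.5}, {"dx": 0, "dy": 0, "dz": 0, "twist": -8.5}, {"dx": 0, "dy": 0, "dz": 0, "twist": -2.4}, {"dx": 0, "dy": 0, "dz": 0, "twist": 0}]'

```text
time: 1.35
tool_pos: [0.1464, -0.504, 0.231]
orientation: [-3.142, -0.001, 1.808]
ft_force: [-0.3, -0.3, -0.3]
opening: 1.004
```

```bash
cat >> h.py <<'E'
from scipy.spatial.transform import Rotation as Ro
def delta(x,y,z):
    s=r.get_state(); R=Ro.from_euler('xyz',s['orientation']).as_matrix()
    print('cm',(R.T@(np.array([x,y,z])-s['tool_pos'])*100).round(2),'pos',s['tool_pos'].round(4),'rpy',s['orientation'].round(4),'F',s['ft_force'].round(2),'t',s['time'])
E
python3 -c "
from h import *
delta(.507,-.183,.22)"
```

```text
cm [22.72 42.59  1.11] pos [ 0.1464 -0.504   0.231 ] rpy [-3.1416e+00 -6.0000e-04  1.8082e+00] F [-0.29 -0.29 -0.28] t 1.35
```

Emit:
drive_tool --plan '[{"dx": 1.9, "dy": 3.55, "dz": 0, "twist": 0}, {"dx": 1.9, "dy": 3.55, "dz": 0, "twist": 0}, {"dx": 1.9, "dy": 3.55, "dz": 0, "twist": 0}, {"dx": 1.9, "dy": 3.55, "dz": 0, "twist": 0}, {"dx": 1.9, "dy": 3.55, "dz": 0, "twist": 0}, {"dx": 1.9, "dy": 3.55, "dz": 0, "twist": 0}, {"dx": 1.9, "dy": 3.55, "dz": 0, "twist": 0}, {"dx": 1.9, "dy": 3.55, "dz": 0, "twist": 0}, {"dx": 1.9, "dy": 3.55, "dz": 0, "twist": 0}, {"dx": 1.9, "dy": 3.55, "dz": 0, "twist": 0}]'

```text
time: 2.35
tool_pos: [0.4478, -0.2346, 0.2313]
orientation: [-3.142, 0.0, 1.807]
ft_force: [-0.5, -0.9, -0.1]
opening: 1.004
```

Emit:
drive_tool --plan '[{"dx": 1.9, "dy": 3.55, "dz": 0, "twist": 0}, {"dx": 1.0, "dy": 2.5, "dz": 0, "twist": 0}, {"dx": 0, "dy": 0, "dz": 0, "twist": 0}, {"dx": 0, "dy": 0, "dz": 0, "twist": 0}]'

```text
time: 2.75
tool_pos: [0.4989, -0.1932, 0.2309]
orientation: [-3.141, -0.0, 1.809]
ft_force: [0.2, -1.1, 0.4]
opening: 0.998
```

```bash
python3 -c "
from h import *
delta(.507,-.183,.22)
c=snap('wrist','w1');snap('top','t1');snap('side','s1')"
```

```text
cm [0.79 1.03 1.08] pos [ 0.4989 -0.1932  0.2309] rpy [-3.1405e+00 -3.0000e-04  1.8088e+00] F [ 0.16 -1.05  0.36] t 2.75
```

View pics/w1.png

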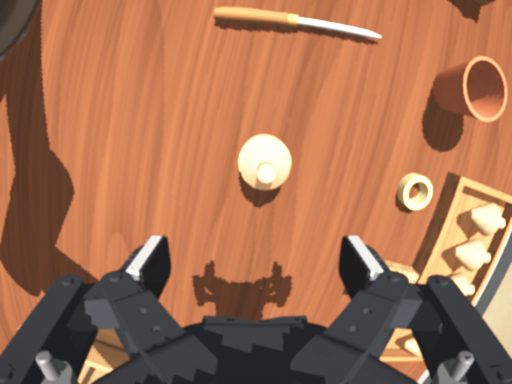

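View pics/s1.png

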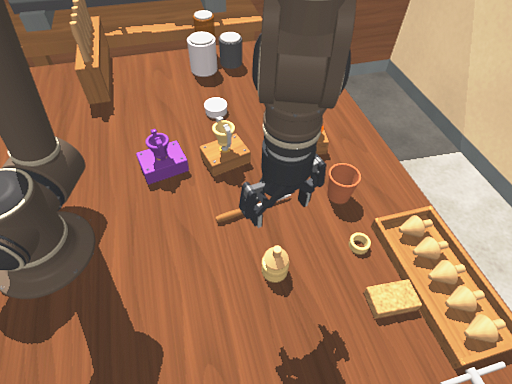

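The wrist view shows the crown at about (266,173). I'll cast that ray and cross-check it against the other views.

```bash
cat >> h.py <<'E'
def wray(c,u,v):
    K=c['mtx'];x=(u-K[0,2])/K[0,0];y=(v-K[1,2])/K[1,1];th=np.hypot(x,y)
    d=np.array([x/th*np.sin(th),y/th*np.sin(th),np.cos(th)]) if th>1e-9 else np.array([0,0,1.])
    return -c['R'].T@c['t'],c['R'].T@d
def wonz(c,u,v,z):
    o,d=wray(c,u,v);return o+d*(z-o[2])/d[2]
E
python3 - <<'E'
from h import *
i=cv2.imread('pics/w1.png');cv2.imwrite('pics/w1z.png',cv2.resize(i[125:215,220:310],None,fx=6,fy=6,interpolation=cv2.INTER_CUBIC))
W=dict(np.load('pics/w1.npz'))
T=dict(np.load('pics/top0.npz'));S=dict(np.load('pics/side0.npz'))
print(wonz(W,266,173,.096), onz(T,328.3,206.3,.096),onz(S,277.2,248.8,.096))
E
```

```text
[ 0.50802869 -0.18176374  0.096     ] [ 0.50839752 -0.18367118  0.096     ] [ 0.50641912 -0.1826014   0.096     ]
```

View pics/w1z.png

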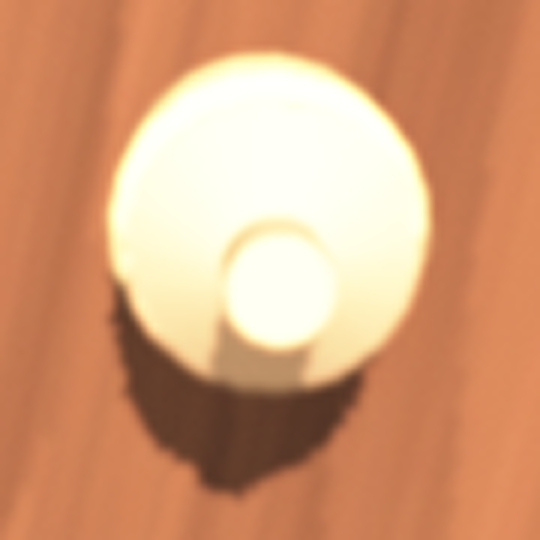

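```bash
python3 - <<'E'
from h import *
W=dict(np.load('pics/w1.npz'))
T=dict(np.load('pics/top0.npz'));S=dict(np.load('pics/side0.npz'))
print(tri([wray(W,266.5,173.3),ray(T,328.3,206.3),ray(S,277.2,248.8)]))
print(wonz(W,266.5,173.3,.096),wonz(W,264.9,162,.056))
# ring bottom in side view
print(onz(S,275.5,281.5,0))
delta(.5078,-.1825,.12)
E
```

```text
(array([ 0.50783756, -0.18268585,  0.09575343]), [np.float64(0.0010250854397513374), np.float64(0.0011597513554549956), np.float64(0.0013618681363284908)])
[ 0.50856564 -0.18193484  0.096     ] [ 0.5074679  -0.17818363  0.056     ]
[ 0.50066641 -0.21048592  0.        ]
cm [ 0.91  1.22 11.14] pos [ 0.4981 -0.1942  0.2314] rpy [-3.1413  0.      1.8066] F [-0.16  0.42 -0.09] t 2.9
```

Emit:
drive_tool --plan '[{"dx": 0.9, "dy": 1.2, "dz": 0, "twist": -0.4}, {"dx": 0, "dy": 0, "dz": 3, "twist": 0}, {"dx": 0, "dy": 0, "dz": 4, "twist": 0}, {"dx": 0, "dy": 0, "dz": 3, "twist": 0}, {"dx": 0, "dy": 0, "dz": 0, "twist": 0}, {"dx": 0, "dy": 0, "dz": 0, "twist": 0}]'

```text
time: 3.5
tool_pos: [0.5083, -0.182, 0.1319]
orientation: [-3.141, -0.0, 1.815]
ft_force: [-1.0, -0.3, -0.4]
opening: 1.0
```

```bash
python3 -c "
from h import *
delta(.5078,-.1825,.075)
c=snap('wrist','w2')"
```

```text
cm [-0.04 -0.05  5.69] pos [ 0.5083 -0.182   0.1319] rpy [-3.1413e+00 -3.0000e-04  1.8147e+00] F [-0.98 -0.26 -0.4 ] t 3.5
```

View pics/w2.png

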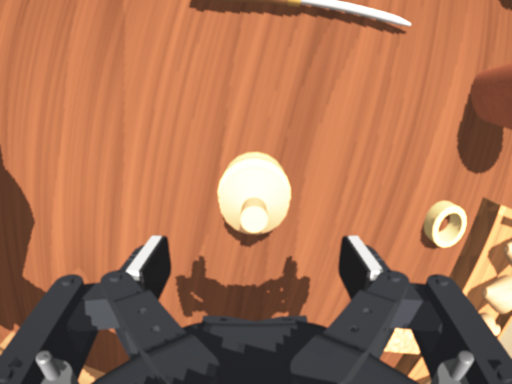

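The crown at (254,217) is centred between the jaws, so I'll descend and grip.

Emit:
drive_tool --plan '[{"dx": 0, "dy": 0, "dz": 2, "twist": 0}, {"dx": 0, "dy": 0, "dz": 2, "twist": 0}, {"dx": 0, "dy": 0, "dz": 1.7, "twist": 0}, {"dx": 0, "dy": 0, "dz": 0, "twist": 0}, {"dx": 0, "dy": 0, "dz": 0, "twist": 0}]'

```text
time: 4.05
tool_pos: [0.5094, -0.1824, 0.0762]
orientation: [3.14, 0.001, 1.815]
ft_force: [0.0, -0.0, 0.1]
opening: 0.999
```

```bash
python3 -c "
from h import *
W=dict(np.load('pics/w2.npz'));print(wonz(W,254,217,.096))
delta(.5078,-.1825,.075)
c=snap('wrist','w3');snap('side','s3')
i=cv2.imread('pics/s3.png');cv2.imwrite('pics/s3z.png',cv2.resize(i[170:300,220:360],None,fx=4,fy=4,interpolation=cv2.INTER_CUBIC))"
```

```text
[ 0.50819624 -0.18063281  0.096     ]
cm [ 0.03 -0.16  0.12] pos [ 0.5094 -0.1824  0.0762] rpy [3.1396e+00 1.3000e-03 1.8150e+00] F [ 0.02 -0.03  0.14] t 4.05
```

View pics/w3.png

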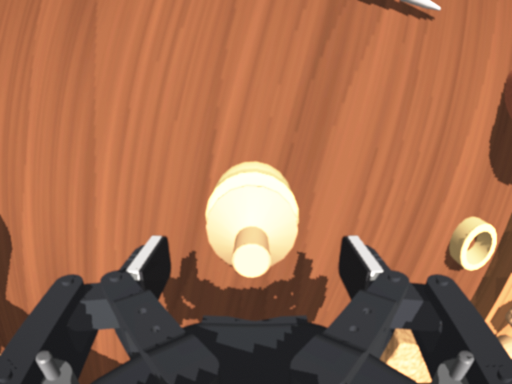

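View pics/s3z.png

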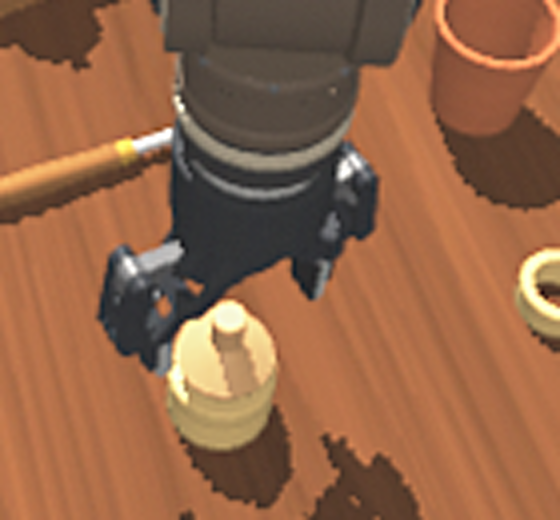

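Emit:
drive_tool --plan '[{"dx": 0.1, "dy": -0.1, "dz": 0.1, "twist": 0}, {"dx": 0, "dy": 0, "dz": 0, "twist": 0}, {"dx": 0, "dy": 0, "dz": 0, "twist": 0}, {"dx": 0, "dy": 0, "dz": 0, "twist": 0}, {"dx": 0, "dy": 0, "dz": 0, "twist": 0}, {"dx": 0, "dy": 0, "dz": 0, "twist": 0}, {"dx": 0, "dy": 0, "dz": 0, "twist": 0}, {"dx": 0, "dy": 0, "dz": 0, "twist": 0}]' --claw 1 --newtons 40

```text
time: 4.95
tool_pos: [0.5075, -0.1813, 0.0738]
orientation: [3.141, 0.001, 1.815]
ft_force: [0.4, 0.2, 5.4]
opening: 0.187
```

```bash
python3 -c "
from h import *
delta(.5078,-.1825,.075)
c=snap('wrist','w4');snap('side','s4')
i=cv2.imread('pics/s4.png');cv2.imwrite('pics/s4z.png',cv2.resize(i[170:300,220:360],None,fx=4,fy=4,interpolation=cv2.INTER_CUBIC))"
```

```text
cm [-0.12 -0.   -0.12] pos [ 0.5075 -0.1813  0.0738] rpy [3.1407e+00 5.0000e-04 1.8153e+00] F [0.37 0.16 5.36] t 4.95
```

View pics/w4.png

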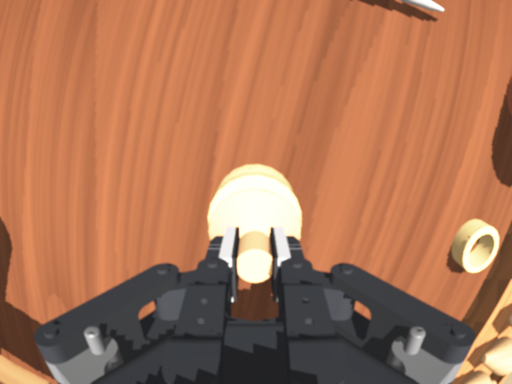

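View pics/s4z.png

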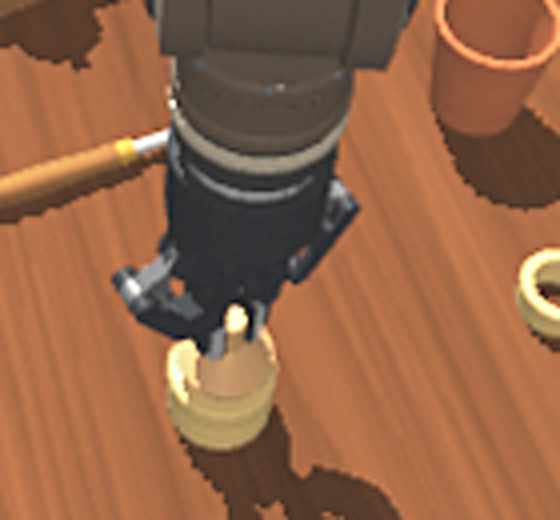

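```bash
python3 -c "
from h import *
W=dict(np.load('pics/w4.npz'))
def wproj(c,X):
    p=c['R']@np.array(X)+c['t'];th=np.arccos(p[2]/np.linalg.norm(p));k=th/np.hypot(p[0],p[1])
    return p[0]*k*c['mtx'][0,0]+c['mtx'][0,2],p[1]*k*c['mtx'][1,1]+c['mtx'][1,2]
s=r.get_state();p=s['tool_pos'];R=Ro.from_euler('xyz',s['orientation']).as_matrix()
print(wonz(W,257,267,.096))
for dz in(0,.01,.02):
  print([np.round(wproj(W,p+R@[x,0,-dz]),1) for x in(-.011,0,.011)])
S=dict(np.load('pics/s4.npz'));print(onz(S,220+236/4,170+316/4,.096))
i=cv2.imread('pics/w4.png');cv2.imwrite('pics/w4z.png',cv2.resize(i[190:310,190:320],None,fx=4.5,fy=4.5,interpolation=cv2.INTER_CUBIC))"
```

```text
[ 0.50961937 -0.18273837  0.096     ]
[array([253.5, 261.1]), array([253.5, 243.1]), array([253.4, 224. ])]
[array([253.5, 270.4]), array([253.4, 251.7]), array([253.4, 231.6])]
[array([253.4, 280.8]), array([253.4, 261.3]), array([253.4, 240.3])]
[ 0.50990926 -0.18400381  0.096     ]
```

View pics/w4z.png

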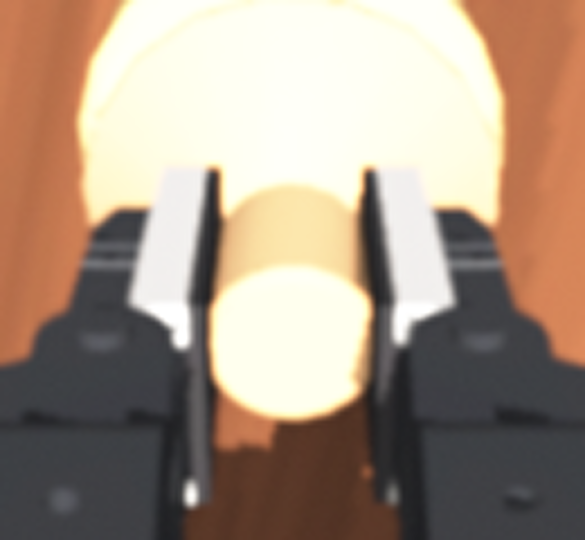

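Emit:
drive_tool --plan '[{"dx": 0, "dy": 0, "dz": -1, "twist": 0}, {"dx": 0, "dy": 0, "dz": -1.5, "twist": 0}, {"dx": 0, "dy": 0, "dz": -2.5, "twist": 0}, {"dx": 0, "dy": 0, "dz": -3, "twist": 0}, {"dx": 0, "dy": 0, "dz": -4, "twist": 0}, {"dx": 0, "dy": 0, "dz": -4, "twist": 0}, {"dx": 0, "dy": 0, "dz": -4, "twist": 0}, {"dx": 0, "dy": 0, "dz": 0, "twist": 0}, {"dx": 0, "dy": 0, "dz": 0, "twist": 0}]'

```text
time: 5.95
tool_pos: [0.5075, -0.1814, 0.274]
orientation: [3.14, 0.001, 1.815]
ft_force: [0.1, 0.7, -1.1]
opening: 0.185
```

```bash
python3 -c "
from h import *
delta(.4743,.1887,.275)
snap('top','t5');snap('side','s5')
"
```

```text
cm [36.71  5.73 -0.12] pos [ 0.5075 -0.1814  0.274 ] rpy [3.1403e+00 9.0000e-04 1.8152e+00] F [ 0.12  0.71 -1.09] t 5.95
```

View pics/s5.png

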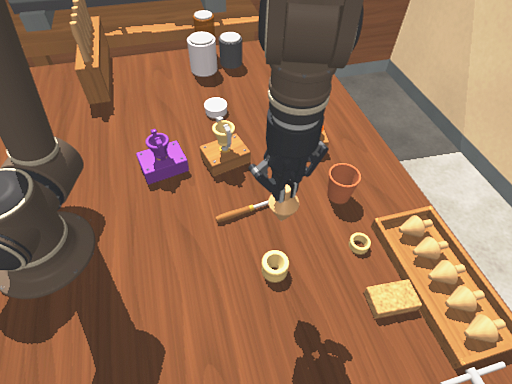

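View pics/t5.png

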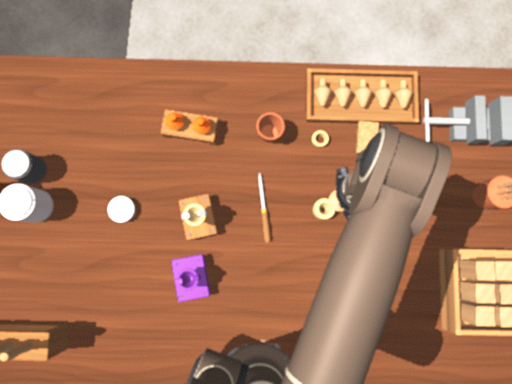

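The top is out, and the ring hasn't moved (325,209). Next I'll carry it over the block.

Emit:
drive_tool --plan '[{"dx": 2, "dy": 0.3, "dz": 0, "twist": 0}, {"dx": 4, "dy": 0.6, "dz": 0, "twist": 0}, {"dx": 4, "dy": 0.6, "dz": 0, "twist": 0}, {"dx": 4, "dy": 0.6, "dz": 0, "twist": 0}, {"dx": 4, "dy": 0.6, "dz": 0, "twist": 0}, {"dx": 4, "dy": 0.6, "dz": 0, "twist": 0}, {"dx": 4, "dy": 0.6, "dz": 0, "twist": 0}, {"dx": 4, "dy": 0.6, "dz": 0, "twist": 0}, {"dx": 4, "dy": 0.6, "dz": 0, "twist": 0}, {"dx": 2, "dy": 0.6, "dz": 0, "twist": 0}]'

```text
time: 7.05
tool_pos: [0.4738, 0.1842, 0.2714]
orientation: [-3.138, -0.0, 1.818]
ft_force: [-0.4, -0.8, -0.6]
opening: 0.184
```

Emit:
drive_tool --plan '[{"dx": 0, "dy": 0, "dz": 0, "twist": 0}, {"dx": 0, "dy": 0, "dz": 0, "twist": 0}]'

```text
time: 7.25
tool_pos: [0.4747, 0.1817, 0.2718]
orientation: [-3.139, 0.001, 1.816]
ft_force: [1.0, -0.5, -0.2]
opening: 0.187
```

```bash
python3 -c "
from h import *
delta(.4743,.1887,.275)
snap('wrist','w6');snap('side','s6');snap('top','t6')
i=cv2.imread('pics/s6.png');cv2.imwrite('pics/s6z.png',cv2.resize(i[50:200,170:310],None,fx=4,fy=4,interpolation=cv2.INTER_CUBIC))
"
```

```text
cm [ 0.69  0.13 -0.32] pos [0.4747 0.1817 0.2718] rpy [-3.1386e+00  8.0000e-04  1.8163e+00] F [ 1.05 -0.52 -0.17] t 7.25
```

View pics/s6z.png

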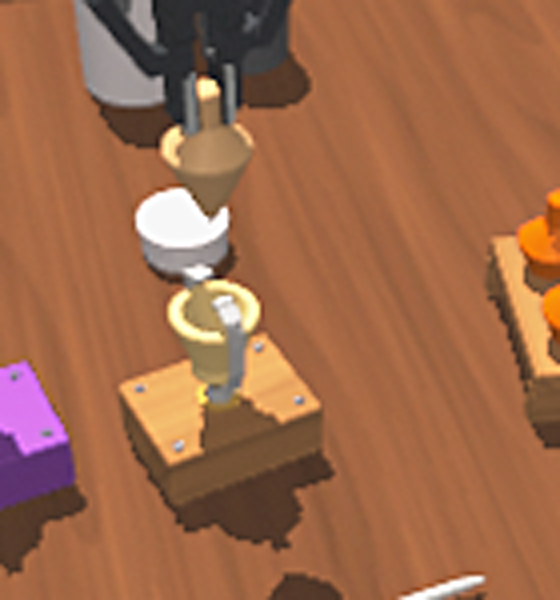

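View pics/w6.png

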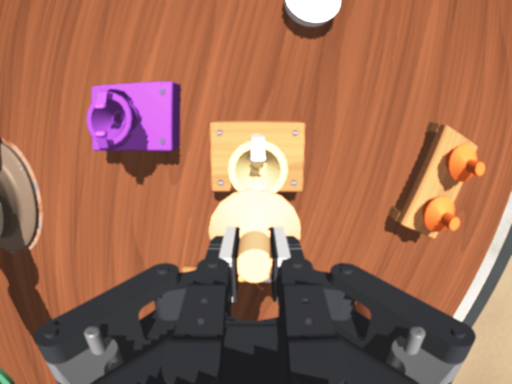

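View pics/t6.png

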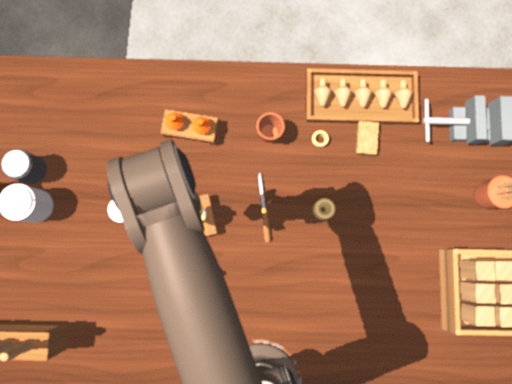

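```bash
python3 - <<'E'
from h import *
S=dict(np.load('pics/s6.npz'))
for z in(.2,.2718,.2935): print(z,proj(S,[.4747,.1817,z]))
for x in (.4647,.4847): print(x,proj(S,[x,.1817,.2]))
W=dict(np.load('pics/w6.npz'))
i=cv2.imread('pics/w6.png');cv2.imwrite('pics/w6z.png',cv2.resize(i[115:205,205:311],None,fx=7,fy=6.6,interpolation=cv2.INTER_CUBIC))
i=cv2.imread('pics/s6.png');cv2.imwrite('pics/s6y.png',cv2.resize(i[60:112,195:245],None,fx=10,fy=10,interpolation=cv2.INTER_CUBIC))
E
```

```text
0.2 [223.10009329 105.18402573]
0.2718 [221.63447172  79.88623876]
0.2935 [221.15147822  71.54938909]
0.4647 [219.14181991 105.78343341]
0.4847 [227.0416509  104.58714934]
```

View pics/w6z.png

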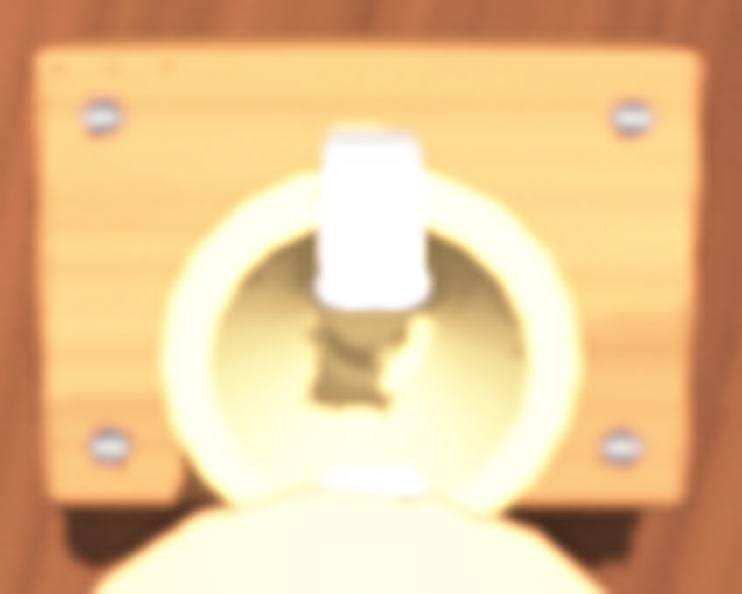

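View pics/s6y.png

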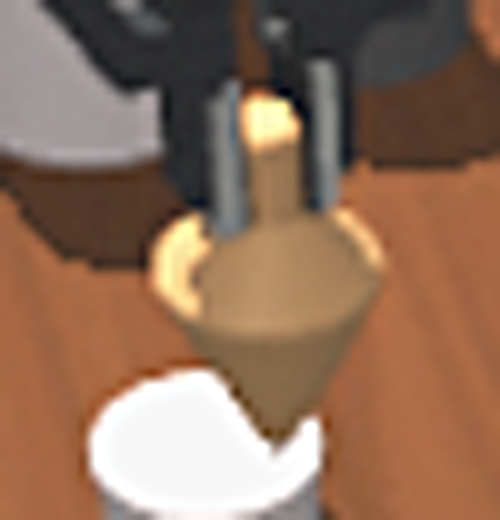

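```bash
python3 - <<'E'
from h import *
W=dict(np.load('pics/w6.npz'))
P=np.array([wonz(W,205+x/7,115+y/6.6,.045) for x,y in((102,118),(632,118),(622,447),(110,447))]);print(P.round(4).tolist(),P.mean(0))
Q=np.array([wonz(W,205+x/7,115+y/6.6,.119) for x,y in((160,350),(582,350),(371,162))]);print(Q, Q[:2].mean(0), np.linalg.norm(Q[0]-Q[1]))
# radius-based: center = far rim point minus 30mm along tool x
s=r.get_state();R=Ro.from_euler('xyz',s['orientation']).as_matrix();print(Q[2]-.03*R[:,0], s['tool_pos'])
# belly center of held top
E
```

```text
[[0.4229, 0.2102, 0.045], [0.5144, 0.2333, 0.045], [0.5299, 0.171, 0.045], [0.4385, 0.148, 0.045]] [0.47643823 0.19062791 0.045     ]
[[0.44628773 0.18497617 0.119     ]
 [0.50574913 0.19995587 0.119     ]
 [0.46888638 0.2204964  0.119     ]] [0.47601843 0.19246602 0.119     ] 0.06131924679277599
[0.4761065 0.1913782 0.11901  ] [0.4752399  0.18079713 0.27282066]
```

```bash
python3 - <<'E'
from h import *
S=dict(np.load('pics/s6.npz'));W=dict(np.load('pics/w6.npz'))
print('pt',onz(S,222.7,104.2,.2),'crown',onz(S,222,71.8,.2935),'rim',onz(S,223.6,128,.119), onz(S,170+215/4,50+314/4,.119))
print('w crown',[wonz(W,254.4,y,.294) for y in(262,266)])
E
```

```text
pt [0.47456706 0.18580764 0.2       ] crown [0.47635975 0.18024719 0.2935    ] rim [0.47406545 0.19063516 0.119     ] [0.47402673 0.18856175 0.119     ]
w crown [array([0.4749967 , 0.18272637, 0.294     ]), array([0.4755217 , 0.18063395, 0.294     ])]
```

```bash
python3 -c "
from h import *
delta(.4748,.1897,.205)"
```

```text
cm [0.88 0.18 6.78] pos [0.4752 0.1808 0.2728] rpy [-3.1406e+00  3.0000e-04  1.8139e+00] F [ 0.15 -0.11 -0.83] t 7.4
```

Emit:
drive_tool --plan '[{"dx": 0.9, "dy": 0.2, "dz": 1, "twist": 0}, {"dx": 0, "dy": 0, "dz": 2, "twist": 0}, {"dx": 0, "dy": 0, "dz": 2, "twist": 0}, {"dx": 0, "dy": 0, "dz": 1.5, "twist": 0}, {"dx": 0, "dy": 0, "dz": 0, "twist": 0}, {"dx": 0, "dy": 0, "dz": 0, "twist": 0}]'

```text
time: 8.0
tool_pos: [0.475, 0.1908, 0.2081]
orientation: [-3.141, 0.0, 1.815]
ft_force: [-0.0, 0.3, -1.4]
opening: 0.187
```

```bash
python3 -c "
from h import *
delta(.4748,.1897,.205)
snap('side','s7');snap('wrist','w7')
delta(.4748,.1897,.205)
i=cv2.imread('pics/s7.png');cv2.imwrite('pics/s7z.png',cv2.resize(i[80:180,180:270],None,fx=6,fy=6,interpolation=cv2.INTER_CUBIC))
i=cv2.imread('pics/w7.png');cv2.imwrite('pics/w7z.png',cv2.resize(i[120:280,190:320],None,fx=4,fy=3.7,interpolation=cv2.INTER_CUBIC))
"
```

```text
cm [-0.1  -0.04  0.31] pos [0.475  0.1908 0.2081] rpy [-3.141   0.      1.8146] F [-0.01  0.35 -1.38] t 8.0
cm [-0.12 -0.11  0.41] pos [0.4755 0.1911 0.2091] rpy [ 3.1403e+00 -2.0000e-04  1.8148e+00] F [-0.17 -0.02 -0.22] t 8.1
```

View pics/s7z.png

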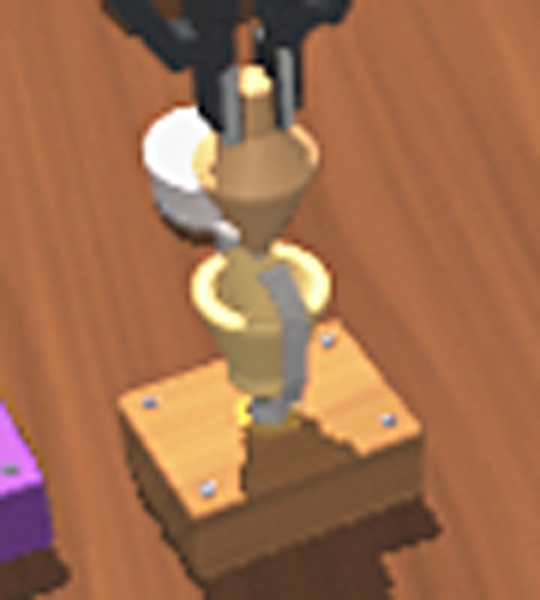

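View pics/w7z.png

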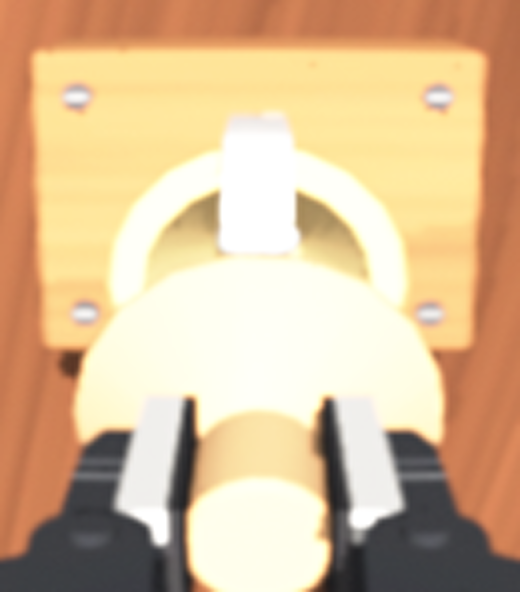

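```bash
python3 - <<'E'
from h import *
S=dict(np.load('pics/s7.npz'))
for n,x,y,z in(('pt',258,254,.136),('crown',254,81,.230),('rim',261,291,.119)): print(n,onz(S,180+x/6,80+y/6,z))
P=np.array([onz(S,180+x/6,80+y/6,.045) for x,y in((150,403),(328,341),(389,420),(208,489))]);print(P.mean(0))
W=dict(np.load('pics/w7.npz'))
P=np.array([wonz(W,190+x/4,120+y/3.7,.045) for x,y in((76,96),(438,97),(430,313),(84,313))]);print('wscrew',P.mean(0))
q=wonz(W,190+257/4,120+150/3.7,.119);print('rim far -30',q-.03*np.array([np.cos(1.815),np.sin(1.815),0]))
q=wonz(W,190+257/4,120+208/3.7,.119)
print('crown',wonz(W,190+258/4,120+537/3.7,.230),'belly far-27',wonz(W,190+259/4,120+253/3.7,.19)-.027*np.array([np.cos(1.815),np.sin(1.815),0]))
E
```

```text
pt [0.47390374 0.19365904 0.136     ]
crown [0.47556427 0.18779906 0.23      ]
rim [0.47338011 0.18872355 0.119     ]
[0.47386786 0.18804066 0.045     ]
wscrew [0.47609193 0.19069627 0.045     ]
rim far -30 [0.4761925  0.18988167 0.119     ]
crown [0.4761876  0.18977909 0.23      ] belly far-27 [0.47654802 0.18924795 0.19      ]
```

Cup and held top agree to within about 1 mm in the wrist view, with screw mean x=257 and crown x=258 in the zoomed crop. I'll lower it gently and watch the force.

Emit:
drive_tool --plan '[{"dx": 0, "dy": 0, "dz": 0.7, "twist": 0}, {"dx": 0, "dy": 0, "dz": 0.7, "twist": 0}, {"dx": 0, "dy": 0, "dz": 0.6, "twist": 0}, {"dx": 0, "dy": 0, "dz": 0, "twist": 0}, {"dx": 0, "dy": 0, "dz": 0, "twist": 0}]'

```text
time: 8.6
tool_pos: [0.4749, 0.191, 0.188]
orientation: [-3.141, 0.0, 1.815]
ft_force: [-0.1, -0.1, -0.5]
opening: 0.183
```

Emit:
drive_tool --plan '[{"dx": 0, "dy": 0, "dz": 0.3, "twist": 0}, {"dx": 0, "dy": 0, "dz": 0.3, "twist": 0}, {"dx": 0, "dy": 0, "dz": 0, "twist": 0}]'

```text
time: 8.9
tool_pos: [0.4755, 0.1912, 0.1825]
orientation: [3.141, -0.0, 1.815]
ft_force: [-0.5, 1.3, 0.3]
opening: 0.184
```

Emit:
drive_tool --plan '[{"dx": 0, "dy": 0, "dz": 0.3, "twist": 0}, {"dx": 0, "dy": 0, "dz": 0.2, "twist": 0}, {"dx": 0, "dy": 0, "dz": 0, "twist": 0}]'

```text
time: 9.2
tool_pos: [0.4754, 0.1911, 0.1774]
orientation: [3.141, -0.0, 1.815]
ft_force: [1.5, 1.1, 1.2]
opening: 0.185
```

Emit:
drive_tool --plan '[{"dx": 0, "dy": 0, "dz": 0.2, "twist": 0}, {"dx": 0, "dy": 0, "dz": 0.2, "twist": 0}, {"dx": 0, "dy": 0, "dz": 0, "twist": 0}]'

```text
time: 9.5
tool_pos: [0.4752, 0.1911, 0.1732]
orientation: [3.141, 0.0, 1.815]
ft_force: [1.3, 0.4, 1.1]
opening: 0.185
```

Emit:
drive_tool --plan '[{"dx": 0, "dy": 0, "dz": 0.2, "twist": 0}, {"dx": 0, "dy": 0, "dz": 0.2, "twist": 0}, {"dx": 0, "dy": 0, "dz": 0, "twist": 0}]'

```text
time: 9.8
tool_pos: [0.4752, 0.1911, 0.1692]
orientation: [3.141, -0.0, 1.815]
ft_force: [0.8, 0.4, 1.5]
opening: 0.188
```

```bash
python3 -c "
from h import *
delta(.4748,.1897,.147)
snap('side','s8');snap('wrist','w8')
i=cv2.imread('pics/s8.png');cv2.imwrite('pics/s8z.png',cv2.resize(i[80:180,180:270],None,fx=6,fy=6,interpolation=cv2.INTER_CUBIC))
"
```

```text
cm [-0.12 -0.07  2.22] pos [0.4752 0.1911 0.1692] rpy [ 3.1415 -0.      1.8152] F [0.84 0.36 1.53] t 9.8
```

View pics/s8z.png

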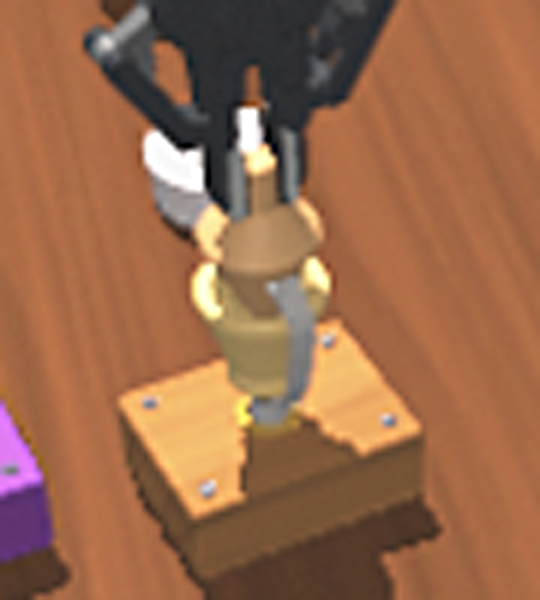

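The cone sits centred between the clip arms at about 1–2 N, so I'll continue in small steps.

Emit:
drive_tool --plan '[{"dx": 0, "dy": 0, "dz": 0.2, "twist": 0}, {"dx": 0, "dy": 0, "dz": 0.2, "twist": 0}, {"dx": 0, "dy": 0, "dz": 0, "twist": 0}]'

```text
time: 10.2
tool_pos: [0.4752, 0.1911, 0.1652]
orientation: [3.142, -0.0, 1.815]
ft_force: [1.6, 1.0, 0.9]
opening: 0.185
```

Emit:
drive_tool --plan '[{"dx": 0, "dy": 0, "dz": 0.2, "twist": 0}, {"dx": 0, "dy": 0, "dz": 0.1, "twist": 0}, {"dx": 0, "dy": 0, "dz": 0, "twist": 0}]'

```text
time: 10.5
tool_pos: [0.4749, 0.191, 0.1618]
orientation: [-3.141, 0.0, 1.815]
ft_force: [-0.2, 0.1, 0.5]
opening: 0.186
```

Emit:
drive_tool --plan '[{"dx": 0, "dy": 0, "dz": 0.1, "twist": 0}, {"dx": 0, "dy": 0, "dz": 0.1, "twist": 0}, {"dx": 0, "dy": 0, "dz": 0, "twist": 0}]'

```text
time: 10.8
tool_pos: [0.475, 0.191, 0.16]
orientation: [-3.141, 0.0, 1.815]
ft_force: [-0.1, -0.7, 0.9]
opening: 0.183
```

Emit:
drive_tool --plan '[{"dx": 0, "dy": 0, "dz": 0.1, "twist": 0}, {"dx": 0, "dy": 0, "dz": 0.1, "twist": 0}, {"dx": 0, "dy": 0, "dz": 0, "twist": 0}]'

```text
time: 11.1
tool_pos: [0.4752, 0.1911, 0.1582]
orientation: [3.141, 0.0, 1.815]
ft_force: [-0.2, -0.2, 2.8]
opening: 0.185
```

Emit:
drive_tool --plan '[{"dx": 0, "dy": 0, "dz": 0.1, "twist": 0}, {"dx": 0, "dy": 0, "dz": 0.1, "twist": 0}, {"dx": 0, "dy": 0, "dz": 0, "twist": 0}]'

```text
time: 11.4
tool_pos: [0.4745, 0.1908, 0.155]
orientation: [-3.139, 0.0, 1.815]
ft_force: [1.6, 0.2, -7.1]
opening: 0.188
```

Emit:
drive_tool --plan '[{"dx": 0, "dy": 0, "dz": 0.1, "twist": 0}, {"dx": 0, "dy": 0, "dz": 0.1, "twist": 0}, {"dx": 0, "dy": 0, "dz": 0, "twist": 0}]'

```text
time: 11.7
tool_pos: [0.4746, 0.1909, 0.1533]
orientation: [-3.14, 0.0, 1.815]
ft_force: [0.6, 0.1, -8.1]
opening: 0.187
```

Emit:
drive_tool --plan '[{"dx": 0, "dy": 0, "dz": 0.1, "twist": 0}, {"dx": 0, "dy": 0, "dz": 0, "twist": 0}]'

```text
time: 11.9
tool_pos: [0.4748, 0.1909, 0.1527]
orientation: [-3.141, 0.0, 1.815]
ft_force: [0.9, 0.9, -8.4]
opening: 0.187
```

Emit:
drive_tool --plan '[{"dx": 0, "dy": 0, "dz": 0.1, "twist": 0}, {"dx": 0, "dy": 0, "dz": 0, "twist": 0}]'

```text
time: 12.1
tool_pos: [0.475, 0.191, 0.152]
orientation: [-3.141, 0.0, 1.815]
ft_force: [0.4, 0.2, -8.1]
opening: 0.186
```

The clip has snapped past the belly and is pulling down at about 8 N. I'll keep going until I feel the seat.

Emit:
drive_tool --plan '[{"dx": 0, "dy": 0, "dz": 0.1, "twist": 0}, {"dx": 0, "dy": 0, "dz": 0, "twist": 0}]'

```text
time: 12.3
tool_pos: [0.4752, 0.191, 0.1512]
orientation: [3.142, 0.0, 1.815]
ft_force: [0.7, 0.5, -8.0]
opening: 0.184
```

Emit:
drive_tool --plan '[{"dx": 0, "dy": 0, "dz": 0.1, "twist": 0}, {"dx": 0, "dy": 0, "dz": 0, "twist": 0}]'

```text
time: 12.5
tool_pos: [0.4752, 0.1912, 0.1503]
orientation: [3.141, -0.0, 1.815]
ft_force: [0.9, 1.7, -6.2]
opening: 0.183
```

Emit:
drive_tool --plan '[{"dx": 0, "dy": 0, "dz": 0.1, "twist": 0}, {"dx": 0, "dy": 0, "dz": 0, "twist": 0}]'

```text
time: 12.7
tool_pos: [0.475, 0.1914, 0.1495]
orientation: [3.142, -0.001, 1.815]
ft_force: [-1.1, 1.6, -4.6]
opening: 0.184
```

Emit:
drive_tool --plan '[{"dx": 0, "dy": 0, "dz": 0.1, "twist": 0}, {"dx": 0, "dy": 0, "dz": 0, "twist": 0}]'

```text
time: 12.9
tool_pos: [0.4751, 0.1914, 0.1493]
orientation: [3.14, -0.001, 1.815]
ft_force: [-4.3, 1.3, 3.6]
opening: 0.186
```

The cup wall is pushing back toward -x, so I'll nudge that way and press to the seat.

Emit:
drive_tool --plan '[{"dx": 0, "dy": -0.05, "dz": 0, "twist": 0}, {"dx": 0, "dy": 0, "dz": 0, "twist": 0}]'

```text
time: 13.1
tool_pos: [0.4751, 0.1914, 0.1493]
orientation: [3.14, -0.001, 1.815]
ft_force: [-3.2, 2.1, 6.7]
opening: 0.184
```

Emit:
drive_tool --plan '[{"dx": 0, "dy": -0.03, "dz": 0.03, "twist": 0}, {"dx": 0, "dy": 0, "dz": 0, "twist": 0}]'

```text
time: 13.3
tool_pos: [0.475, 0.1913, 0.1492]
orientation: [3.139, -0.001, 1.815]
ft_force: [-2.4, 2.6, 7.7]
opening: 0.189
```

Emit:
drive_tool --plan '[{"dx": 0.05, "dy": -0.05, "dz": 0.03, "twist": 0}, {"dx": 0, "dy": 0, "dz": 0, "twist": 0}, {"dx": 0, "dy": 0, "dz": 0, "twist": 0}]'

```text
time: 13.6
tool_pos: [0.4749, 0.1915, 0.1492]
orientation: [3.138, 0.0, 1.815]
ft_force: [-1.6, 1.1, 8.1]
opening: 0.184
```

```bash
python3 -c "
from h import *
delta(.4748,.1897,.147)
snap('side','s9');snap('wrist','w9')
delta(.4748,.1897,.147)
i=cv2.imread('pics/s9.png');cv2.imwrite('pics/s9z.png',cv2.resize(i[80:180,180:270],None,fx=6,fy=6,interpolation=cv2.INTER_CUBIC))
"
```

```text
cm [-0.17 -0.06  0.22] pos [0.4749 0.1915 0.1492] rpy [3.1380e+00 1.0000e-04 1.8152e+00] F [-1.62  1.13  8.09] t 13.6
cm [-0.17 -0.06  0.22] pos [0.4749 0.1915 0.1492] rpy [3.1381 0.     1.8151] F [-1.25  0.53  7.84] t 13.7
```

View pics/s9z.png

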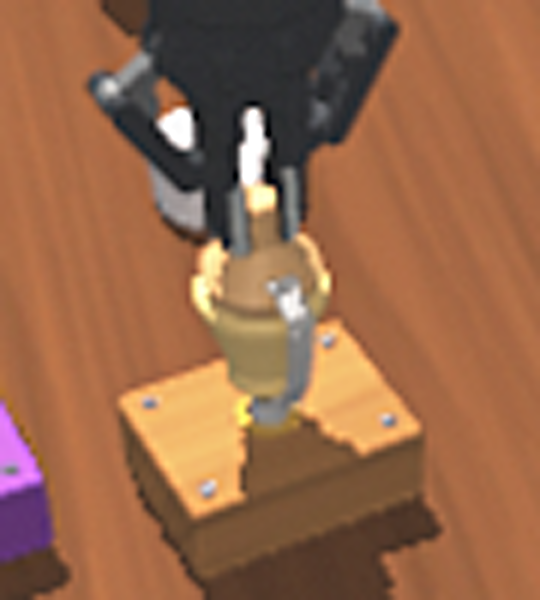

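View pics/w9.png

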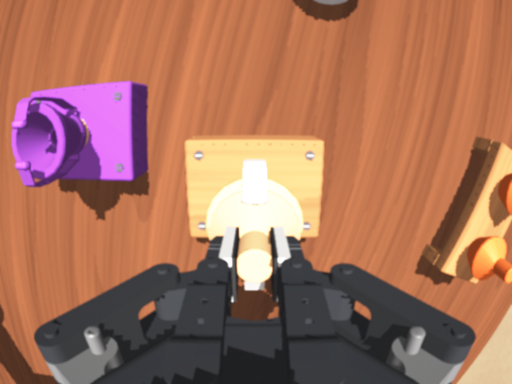

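Emit:
drive_tool --plan '[{"dx": 0, "dy": -0.02, "dz": 0.06, "twist": 0}, {"dx": 0, "dy": 0, "dz": 0, "twist": 0}, {"dx": 0, "dy": 0, "dz": 0, "twist": 0}]'

```text
time: 14.0
tool_pos: [0.4749, 0.1915, 0.1492]
orientation: [3.137, -0.0, 1.815]
ft_force: [-1.9, 0.8, 11.1]
opening: 0.186
```

The seat is hard: z has stalled at 0.1492 while the force rose to 11 N. I'll ease off, open and retreat.

Emit:
drive_tool --plan '[{"dx": 0, "dy": 0, "dz": -0.1, "twist": 0}, {"dx": 0, "dy": 0, "dz": -0.05, "twist": 0}, {"dx": 0, "dy": 0, "dz": 0, "twist": 0}]'

```text
time: 14.3
tool_pos: [0.4747, 0.1915, 0.1492]
orientation: [3.139, 0.0, 1.815]
ft_force: [3.6, 2.8, 4.1]
opening: 0.185
```

Emit:
drive_tool --plan '[{"dx": 0, "dy": 0, "dz": 0, "twist": 0}, {"dx": 0, "dy": 0, "dz": 0, "twist": 0}, {"dx": 0, "dy": 0, "dz": 0, "twist": 0}, {"dx": 0, "dy": 0, "dz": 0, "twist": 0}, {"dx": 0, "dy": 0, "dz": 0, "twist": 0}]' --claw 0.3

```text
time: 14.8
tool_pos: [0.4734, 0.191, 0.1483]
orientation: [-3.141, 0.0, 1.815]
ft_force: [-0.2, 0.2, 0.1]
opening: 0.698
```

Emit:
drive_tool --plan '[{"dx": 0, "dy": 0, "dz": -1, "twist": 0}, {"dx": 0, "dy": 0, "dz": -2, "twist": 0}, {"dx": 0, "dy": 0, "dz": -3, "twist": 0}, {"dx": 0, "dy": 0, "dz": -4, "twist": 0}, {"dx": -4, "dy": 0, "dz": -2, "twist": 0}, {"dx": -4, "dy": 0, "dz": 0, "twist": 0}, {"dx": -4, "dy": 0, "dz": 0, "twist": 0}, {"dx": 0, "dy": 0, "dz": 0, "twist": 0}, {"dx": 0, "dy": 0, "dz": 0, "twist": 0}, {"dx": 0, "dy": 0, "dz": 0, "twist": 0}]'

```text
time: 15.8
tool_pos: [0.5025, 0.0753, 0.2689]
orientation: [3.141, -0.0, 1.816]
ft_force: [-0.1, -0.3, 0.6]
opening: 0.698
```

```bash
python3 -c "
from h import *
delta(.4748,.1897,.147)
snap('side','s10');snap('wrist','w10');snap('top','t10')
i=cv2.imread('pics/s10.png');cv2.imwrite('pics/s10z.png',cv2.resize(i[80:180,180:270],None,fx=6,fy=6,interpolation=cv2.INTER_CUBIC))
"
```

```text
cm [11.77  0.09 12.2 ] pos [0.5025 0.0753 0.2689] rpy [ 3.1414e+00 -3.0000e-04  1.8156e+00] F [-0.08 -0.31  0.61] t 15.8
```

View pics/s10z.png

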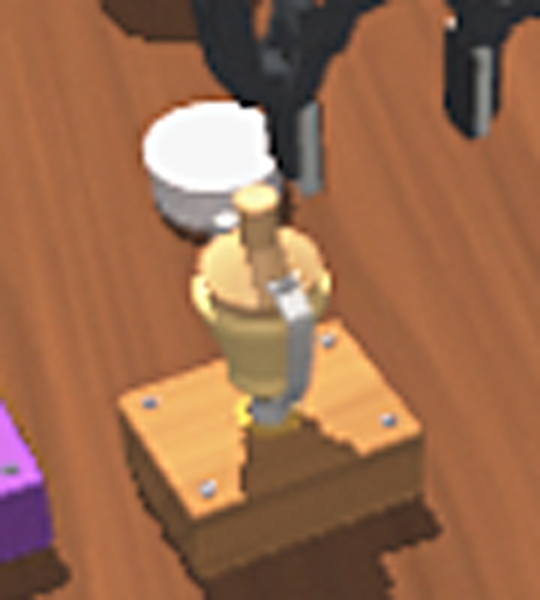

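View pics/w10.png

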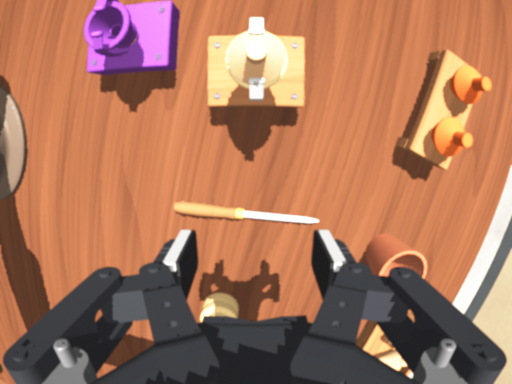

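View pics/t10.png

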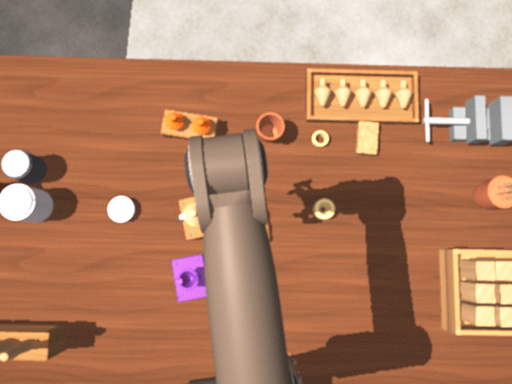

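Both noses lie on the shoulder. I'll clear the arm from the top view to check uprightness and centring.

Emit:
drive_tool --plan '[{"dx": -4, "dy": 0, "dz": 0, "twist": 0}, {"dx": -4, "dy": 0, "dz": 0, "twist": 0}, {"dx": -4, "dy": 0, "dz": 0, "twist": 0}, {"dx": 0, "dy": 0, "dz": 0, "twist": 0}, {"dx": 0, "dy": 0, "dz": 0, "twist": 0}]'

```text
time: 16.45
tool_pos: [0.5316, -0.0416, 0.2684]
orientation: [-3.141, -0.001, 1.815]
ft_force: [-0.1, 0.2, 0.7]
opening: 0.703
```

```bash
python3 -c "
from h import *
snap('side','s11');snap('top','t11')
i=cv2.imread('pics/s11.png');a=cv2.resize(i[105:165,195:255],None,fx=6.5,fy=6.5,interpolation=cv2.INTER_CUBIC)
i=cv2.imread('pics/t11.png');b=cv2.resize(i[185:245,170:230],None,fx=6.5,fy=6.5,interpolation=cv2.INTER_CUBIC)
cv2.imwrite('pics/z11.png',np.hstack([a,b]))
"
```

```text
(no output)
```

View pics/z11.png

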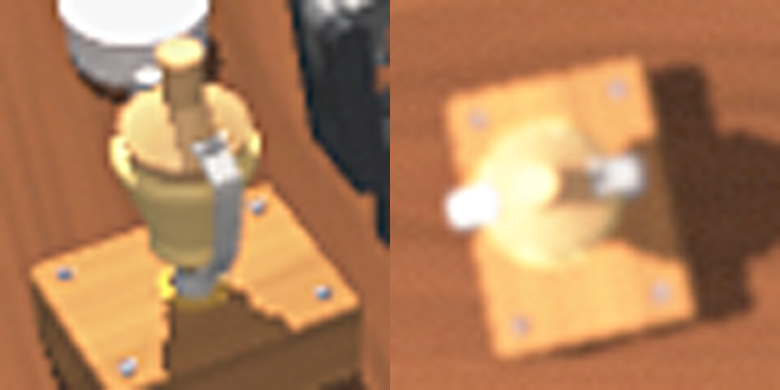

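View pics/s11.png

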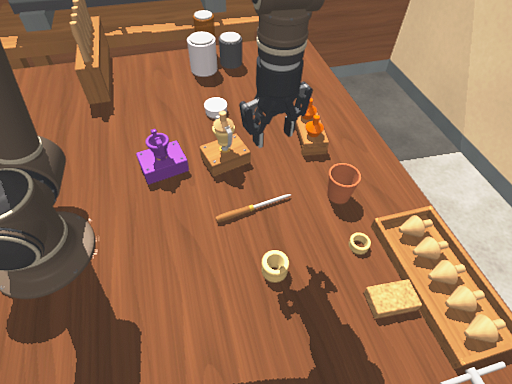

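```bash
python3 - <<'E'
from h import *
S=dict(np.load('pics/s11.npz'));T=dict(np.load('pics/t11.npz'));k=6.5
s=lambda x,y:(195+x/k,105+y/k); t=lambda x,y:(170+(x-390)/k,185+y/k)
cs=s(180,52);ct=t(534,184)
X,e=tri([ray(T,*ct),ray(S,*cs)]);print('crown',X.round(4),e)
for z in(.168,.171): print(z,onz(T,*ct,z)[:2].round(4),onz(S,*cs,z)[:2].round(4))
P=np.array([onz(T,*t(*p),.045) for p in((478,120),(618,89),(661,292),(520,325))]);print('T block',P.mean(0))
P=np.array([onz(S,*s(*p),.045) for p in((65,273),(257,206),(322,293),(127,366))]);print('S block',P.mean(0))
print('S expected crown px*', (np.array(proj(S,[*P.mean(0)[:2],.171]))-[195,105])*k)
# wrist
W=dict(np.load('pics/w10.npz'))
i=cv2.imread('pics/w10.png');cv2.imwrite('pics/w10z.png',cv2.resize(i[10:115,200:310],None,fx=5,fy=5,interpolation=cv2.INTER_CUBIC))
E
```

```text
crown [0.4744 0.1903 0.1693] [np.float64(0.00035467161611675975), np.float64(0.00035467161611659625)]
0.168 [0.4748 0.1905] [0.4743 0.192 ]
0.171 [0.4746 0.1901] [0.4736 0.1882]
T block [0.47469569 0.18951261 0.045     ]
S block [0.47357184 0.1885562  0.045     ]
S expected crown px* [179.66396274  51.50236751]
```

View pics/w10z.png

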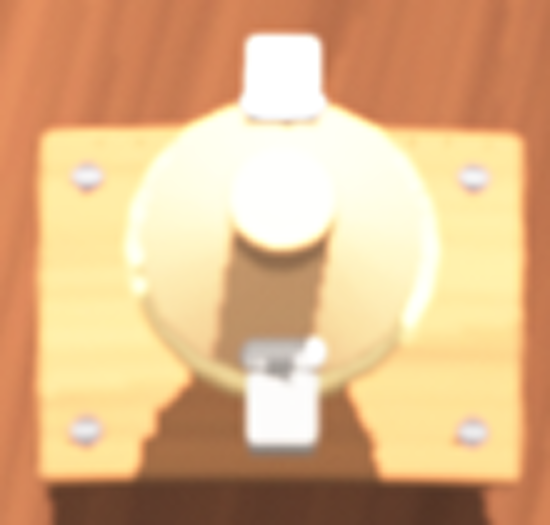

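The crown lies over the block's axis within about 1 mm in both fixed views, which puts the tilt below about 0.02 rad. In the wrist view both noses sit symmetrically on the shoulder. Handing in.

```bash
python3 -c "
from h import *
print(r.get_state()['time']);print(r.hand_in())"
```

```text
16.55
the job is handed in; nothing more can be done
None
```

I took the top out of the sizing ring and pressed it point down into the cup, then let go and handed the job in at 16.6 s. My checks say it is home, but no verdict was reported.

- **Pressing:** The clip passed the belly at about 3 N and then pulled the top down at about 8 N. The top met a hard seat at TCP z 0.149 m, where I pressed to about 11 N. Near the seat there was up to 4 N of sideways force, which I eased with small nudges.
- **Position:** In the final pictures both noses lie on the shoulder. The crown is over the block's axis within about 1 mm in the same camera, so the tilt is roughly 0.02 rad or less. The point sits about 76 mm above the block's underside.
- **Other things:** The ring and bystanders look unmoved, judged by eye from the pictures. The arm is clear, with wrist force near zero.
- **Disagreements:** The cameras differed by about 2 mm on absolute positions, which is within their calibration. One early side-view reading hinted at a tilt of about 0.06 rad while the top was held. The final views did not show it.
- **Not measured:** I could not read the clip angles or the pinning force directly.

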